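# Lock the T-headed stud in the bench rail

## Robot

A 6-joint arm with a two-finger parallel gripper is mounted at the origin on a cart in front of the work surface, level with it; the furniture and walls round the work are solid. World frame = base frame: x ahead of the robot, y to its left, z up, the work surface at z = 0. Lengths are in mm, angles in rad, forces in N, time in s.
With the tool pointing down it reaches from about 400 to 925 mm from the base axis. Payload 12.5 kg.
Tool frame: the origin (TCP) lies midway between the tips of the shut fingers; the grasp point (between the pads) lies 19 mm behind it; z points along the fingers, y is the line along which they close (so a half turn about z gives the same grasp; the last joint's range is limited). The gripper opens to 95 mm and grips with 3 to 60 N. Pads are 20 mm wide; open, the fingers measure 119 mm over their backs; the gripper's body (75 mm by 180 mm) begins 59 mm behind the grasp point.
Start: joints at [-1.382, 0.491, 1.559, -0, 1.092, -0.106], TCP at [181.616, -598.049, 214.661] pointing down, gripper open.
Joint ranges: [-3.1, 3.1], [-0.84, 2.19], [0.05, 2.79], [-1.13, 4.28], [0.06, 2.93], [-2.69, 2.69]. Speed limits (rad/s): [2.22, 2.22, 2.79, 3.14, 3.14, 3.14].

## Interface

Orientations are given as [roll, pitch, yaw] about the fixed x, y, z axes, in that order (R = Rz(yaw) Ry(pitch) Rx(roll)).
In Python, from cell import readout, eyes, env gives the robot as it stands.
- The arm moves only by the tool move_arm, never from a script. Its argument "plan" is a list of rows, each a list of 3 entries, a list of its own where there are three numbers: the turn, a rotation vector about the tool's x, y, z in degrees, then the shift along the tool's x, y, z in m, then the gripper command: -1 is shut, 1 is fully open, values between are in proportion. In form: [[[ax, ay, az], [x, y, z], jaw], ...]. A call has 1 to 5 rows; each row is the pose to reach, as a shift and turn from the pose commanded when the call began, along the tool's axes at that moment; what a row does not reach only later rows make up. A row lasts 1/8 s, in which the tool goes at most 62.5 mm and 10.7 degrees, less where a joint would pass 70% of its speed; a pose out of reach is approached as far as the arm can. A call with a gripper value outside its range is refused whole. The fingers move at their own pace and stop on an object; the grip force is fixed at half the most. Time passes only in rows, so rows that repeat a pose let the fingers close. It gives the time, the measured TCP pose, the force, the opening and the grip force at its end, in the units of the state.
- readout.state(): the state, without advancing time (a new reading comes with each control period).
- eyes.read_camera(name): name is "side" or "top"; returns a dict with "img" (384x512x3 uint8, red, green, blue), "K" (3x3 intrinsics, pixels), "dist" ([k1, k2, p1, p2, k3] as OpenCV has them; the pictures are not rectified), "extrinsics" (4x4, takes a point from camera to world coordinates). Camera axes: x right, y up, looking along -z (the intrinsics and any distortion apply to the point x, -y, -z); pixel columns grow to the right and rows downward; lengths in mm; the calibration is good to about 2 mm. A picture is of the moment at which its call begins. There is no depth.
- env.job_done(): hands the job in; it is judged then, once.
Trained networks look in a picture, given as the dict that the camera call returned (one of the last four; its "shot" number tells which), for a name from the list of things; names that differ only in an ending like _2 or _b are one class to them, and where a whole thing is asked for, a point or a joint stands for the part that bears it (a point fixed in the world has none). Each returns a list of dicts, best first, with "score" (0 to 1); they miss things now and then, are a little off and sometimes report something else, mostly with a low value. They report only what shows in the picture. A call takes as long as a camera call.
- eyes.cut_out(picture, name): "mask" (384x512 bool, what is visible of it) and "uv" ([column, row] in pixels, amid what is visible of it).
The state is a dict: "t": time; "joints": joint angles; "qvel": joint speeds; "tau": joint torques, N m; "eef_pos": TCP position; "tcp_rot": TCP orientation; "ft_force": force on the tool from outside, world axes, zero at the start; "moment": the same for the moment, N m; "opening": opening from 0.0 (shut) to 1.0 (fully open); "grip_force": force on a finger pad.
Only numpy, scipy, OpenCV 4.12 (cv2) and the standard library are available. Lean on these libraries where they do the work, as an engineer would, in place of code of your own. Each camera call takes 0.05 s, during which the arm holds its last target. There are 200 camera calls.

## Task

Get the slotted rail ready for the next instrument: take the stud with the oblong T-shaped foot, drop the foot through the rail's wide entry window, slide it upright along the narrow slot to the far end, and there give it a quarter turn either way so that its foot locks crosswise under the lips. Leave it standing upright, foot down on the rail's floor, let go of it, and leave the similar stud with the round disc foot where it stands.

Things in the scene. Friction and masses are not known exactly. Their poses are not given: they have to be found in the camera images.
- rail: Fixed aluminium rail 86 x 212 mm (x, y), top at z 28 mm, on a 124 x 236 x 4 mm plate. Origin: centre of underside; z up, y along, entry window at +y (robot's left at yaw 0). Slot in the top: mouth narrows from 40 mm at y +32 to 22 mm at y +16, then 22 mm wide, closed at y -71. Channel below: floor z 4, lips' underside z 22 mm, 40 mm wide (the foot cannot turn there), then a 70 mm pocket y -18 to -98.
- rail_entry (a point): Centre of the entry window, on the rail's floor (rail frame: 0, +65, 4 mm). The window is open from above, 40 mm wide across the rail (x) and 66 mm along it (y). Axes as the rail's.
- rail_lock (a point): Where to turn the stud, near the closed end of the slot: centre of the pocket, on the rail's floor (rail frame: 0, -57, 4 mm). The T foot can turn freely with the stud within 5 mm across and 8 mm along the rail of this point. Axes as the rail's.
- t_stud: Loose stud, 73 mm tall, about 150 g, upright. Origin: centre of the foot's underside; z up. Foot: oblong steel T-head 26 (x) x 50 (y) x 10 mm. Neck 10 mm thick, collar 34 mm wide at z 30 to 35, flat grey grip tab 12 mm thick (x), 40 mm wide (y), z 35 to 73, parallel to the foot. Enters only lengthwise, either way round; slides under the lips with its origin 0 to 8 mm above the rail's floor.
- disc_stud: Look-alike stud, to be left alone: same height, neck, collar and grey tab, but on a round disc foot of 52 mm diameter, too large for the window. Loose, upright on the table. Origin: centre of its foot's underside.

How it is judged (in metres and radians):
On the way, in this order (a step that is already met when the one before it is completed fails the run):
1. the T foot is down in the entry window, below the lips (z of t_stud in the frame of rail below 0.013 m and x of t_stud in the frame of rail between -0.02 and 0.02 m and y of t_stud in the frame of rail between 0.035 and 0.1 m), for 0.1 s.
2. the T foot has been slid, still lengthwise and under the lips, into the pocket at the far end (z of t_stud in the frame of rail below 0.014 m and y of t_stud in the frame of rail between -0.085 and -0.038 m and angle between the y axis of t_stud and the y axis of rail, either way round below 0.6 rad), for 0.1 s.
At the end, for the whole second after the job is handed in: The T stud stands upright (8 degrees) and at rest on the rail's floor, in the far pocket (30 to 85 mm from the rail's centre, within 20 mm of its centre line), its foot across the rail within 20 degrees; the disc stud stands within 30 mm of where it was (z of t_stud in the frame of rail below 0.008 m and x of t_stud in the frame of rail between -0.02 and 0.02 m and y of t_stud in the frame of rail between -0.085 and -0.03 m and angle between the y axis of t_stud and the x axis of rail, either way round below 0.35 rad and angle between each of t_stud, disc_stud's own z axis and vertical below 0.15 rad and linear speed of t_stud below 0.02 m/s and distance of disc_stud from where it was at the start of the episode below 0.03 m); the robot touches nothing.
It fails at once if the disc-footed stud is carried off, pushed away or tipped over (distance of disc_stud from where it was at the start of the episode above 0.04 m or angle between disc_stud's own z axis and vertical above 0.5 rad).
It also fails if it takes over 50 s, if anything falls off the work surface, if the arm or the gripper's body presses on something with over 40 N, if the wrist force passes 120 N, or if a joint passes its speed limit or range.

## Working session

There is one attempt and no reset: what is moved stays moved. The work goes in short steps, Python scripts to look and compute and a tool call to move; the robot and the scene stay as the last step left them, time stands still between calls to the robot, and variables do not carry over. Pictures are saved under pics/ and viewed, at most 10 in all, crops included, and the job is handed in when it is done.

Besides the shell and the picture viewer there is one more tool, called after "Emit:" as name(argument=value, ...), one argument or row to a line, values as JSON. move_arm: Moves the arm, as the interface text tells. Its arguments: {"type":"object","properties":{"plan":{"type":"array","items":{"type":"array"}}},"required":["plan"]}

```bash
mkdir -p pics; ls
cat > h.py <<'E'
import numpy as np, cv2
from scipy.spatial.transform import Rotation as R
from cell import readout, eyes, env
def ray(p,uv):
    uv=np.array(uv,float).reshape(-1,1,2)
    n=cv2.undistortPoints(uv,np.array(p["K"],float),np.array(p["dist"],float)).reshape(-1,2)
    E=np.array(p["extrinsics"]); d=np.c_[n[:,0],-n[:,1],-np.ones(len(n))]@E[:3,:3].T
    return E[:3,3],d
def at_z(p,uv,z):
    o,d=ray(p,uv); return o+d*((z-o[2])/d[:,2])[:,None]
def proj(p,X):
    E=np.array(p["extrinsics"]); c=(np.atleast_2d(X)-E[:3,3])@E[:3,:3]
    c=c*[1,-1,-1]
    return cv2.projectPoints(c,np.zeros(3),np.zeros(3),np.array(p["K"],float),np.array(p["dist"],float))[0].reshape(-1,2)
E
python3 - <<'E'
from h import *
ims=[]
for c in ("top","side"):
    p=eyes.read_camera(c); ims.append(p["img"]); print(c,p["extrinsics"][:3] if 0 else np.array(p["extrinsics"])[:3].round(2).tolist())
    cv2.imwrite(f"pics/{c}0.png",cv2.resize(p["img"][:,:,::-1],(768,576)))
    for n in ("rail","t_stud","disc_stud"):
        for r in eyes.cut_out(p,n)[:3]:
            m=r["mask"]; print(c,n,r["score"],r["uv"],m.sum(),at_z(p,[r["uv"]],30).round(0))
print(readout.state())
E
```

```text
pics
top [[-0.01, 0.99, -0.11, 443.48], [-1.0, -0.01, -0.0, -74.82], [-0.0, 0.11, 0.99, 887.85]]
top rail 0.73 [215.7, 215.7] 7925 [[494.  10.  30.]]
top t_stud 0.61 [375.1, 232.6] 447 [[ 459. -286.   30.]]
side [[1.0, -0.01, 0.03, 565.61], [0.03, 0.48, -0.88, -1047.64], [-0.01, 0.88, 0.48, 566.18]]
side t_stud 0.63 [221.8, 244.3] 484 [[ 466. -295.   30.]]
side t_stud 0.34 [301.8, 246.5] 747 [[ 622. -300.   30.]]
side disc_stud 0.73 [302.9, 249.5] 762 [[ 623. -310.   30.]]
{'t': 0.4, 'joints': array([-1.38158856e+00,  4.90981091e-01,  1.55899056e+00, -1.44855205e-05,
        1.09169445e+00, -1.05613189e-01]), 'qvel': array([ 0.00020423, -0.00167007,  0.0007916 ,  0.00045255, -0.00093214,
       -0.00082139]), 'tau': array([-1.12320624e-03, -6.11915803e+01, -2.58176726e+01,  6.92574796e-02,
        4.51858935e-02, -2.26024520e-05]), 'eef_pos': array([ 181.61110062, -598.00600549,  214.579314  ]), 'tcp_rot': array([-3.14151826e+00,  5.04016083e-06,  2.94827631e-01]), 'ft_force': array([-0.5148421 , -0.85749836, -0.12755369]), 'moment': array([ 0.05005903,  0.03217232, -0.04213912]), 'grip_force': 0.0, 'opening': 0.9953331355550034}
```

View pics/top0.png

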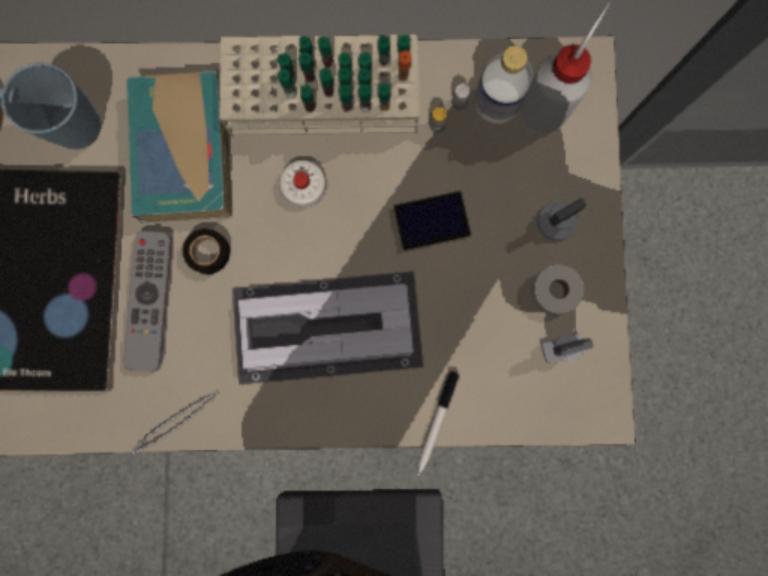

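View pics/side0.png

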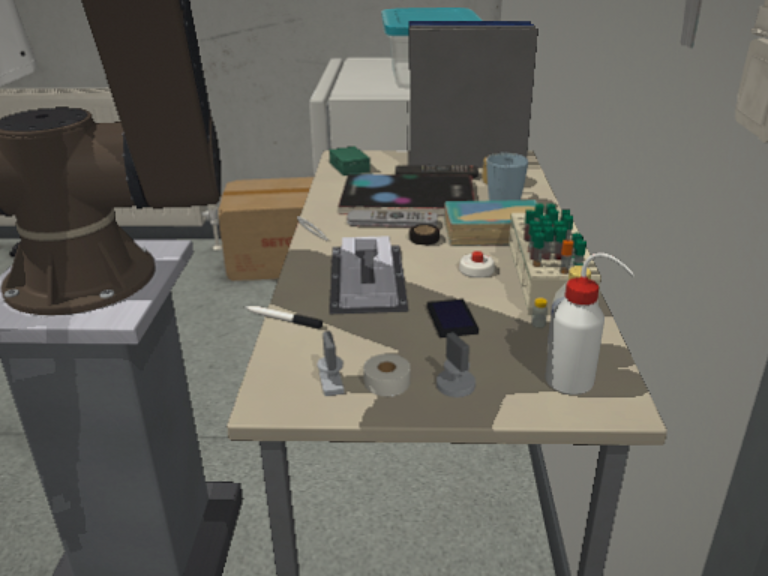

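The top view shows the rail centred near (327,327) in the enlarged picture, with its entry window to the left (+y). The T stud is at (565,347), a tape roll at (558,290) and the disc stud at (557,220). Next I fit the poses by silhouette.

```bash
cat > fit.py <<'E'
from h import *
from scipy.optimize import minimize
def box(x0,x1,y0,y1,z0,z1): return np.array([[x,y,z] for x in(x0,x1) for y in(y0,y1) for z in(z0,z1)],float)
a=np.linspace(0,2*np.pi,24)[:,None]
collar=np.vstack([np.c_[17*np.cos(a),17*np.sin(a),0*a+z] for z in(30,35)])
STUD=[box(-13,13,-25,25,0,10),box(-5,5,-5,5,10,30),collar,box(-6,6,-20,20,35,73)]
PLATE=[box(-62,62,-118,118,0,4),box(-43,43,-106,106,4,28)]
S=2
def sil(p,parts,q,z=0):
    m=np.zeros((384*S,512*S),np.uint8); r=R.from_euler('z',q[2]).as_matrix()
    for b in parts:
        uv=proj(p,b@r.T+[q[0],q[1],z])
        h=cv2.convexHull(((uv+.5)*S*16-8).astype(np.int32)); cv2.fillConvexPoly(m,h,1,shift=4)
    return cv2.resize(m.astype(np.float32),(512,384),interpolation=cv2.INTER_AREA)
def fit(views,parts,q0,z=0):
    def f(q):
        c=0
        for p,m in views:
            s=sil(p,parts,[q[0],q[1],q[2]/50],z); c+=np.abs(s-m).sum()/m.sum()
        return c
    best=None
    for dy in (0,-.3,.3):
        x0=np.array([q0[0],q0[1],(q0[2]+dy)*50])
        o=minimize(f,x0,method="Nelder-Mead",options=dict(initial_simplex=np.vstack([x0,x0+[12,0,0],x0+[0,12,0],x0+[0,0,10]]),xatol=.1,fatol=1e-4))
        if best is None or o.fun<best.fun: best=o
    return np.array([best.x[0],best.x[1],best.x[2]/50]),best.fun
def over(p,parts,q,z=0,img=None):
    im=cv2.resize(p["img"][:,:,::-1] if img is None else img,None,fx=1,fy=1).copy()
    r=R.from_euler('z',q[2]).as_matrix()
    for b in parts:
        uv=proj(p,b@r.T+[q[0],q[1],z]); h=cv2.convexHull((uv*16).astype(np.int32)); cv2.polylines(im,[h],True,(0,0,255),1,shift=4)
    return im
E
cat > a.py <<'E'
from fit import *
P={c:eyes.read_camera(c) for c in("top","side")}
def M(c,n):
    r=eyes.cut_out(P[c],n); return r[0]["mask"] if r else None
out={}
pts=np.array([[234,289],[413,273],[422,368],[241,383]])/1.5
print(at_z(P["top"],pts,4).round(0)[:,:2].tolist())
V=lambda n:[(P[c],M(c,n).astype(np.float32)) for c in P if M(c,n) is not None]
for n,parts,q0 in(("t_stud",STUD,(466,-295,0)),("rail",PLATE,(484,5,.1))):
    v=V(n)
    for w in (v,)+tuple([x] for x in v)*(len(v)>1):
        q,c=fit(w,parts,q0); print(n,len(w),q.round(3),c)
        if n not in out: out[n]=(parts,q)
im=[]
for c in P:
    i=None
    for parts,q in out.values(): i=over(P[c],parts,q,0,i)
    i=cv2.resize(i[120:290,130:430],None,fx=2.66,fy=1.75*1.0) if 0 else i[125:285,140:420]
    im.append(i)
cv2.imwrite("pics/fit0.png",cv2.resize(np.hstack(im) if 0 else np.vstack(im),None,fx=1.87,fy=1.87))
E
python3 a.py
```

```text
[[542.0, 128.0], [560.0, -104.0], [437.0, -113.0], [422.0, 117.0]]
t_stud 2 [ 4.61558e+02 -2.92598e+02  2.54000e-01] 0.24592286348342896
t_stud 1 [ 4.62544e+02 -2.92072e+02  2.56000e-01] 0.12445175647735596
t_stud 1 [ 4.60718e+02 -2.92852e+02  2.43000e-01] 0.07293578237295151
rail 2 [4.91771e+02 9.36200e+00 8.10000e-02] 0.10990194976329803
rail 1 [4.92492e+02 8.64500e+00 8.30000e-02] 0.019960898905992508
rail 1 [4.90213e+02 1.42330e+01 8.50000e-02] 0.07302631437778473
```

View pics/fit0.png

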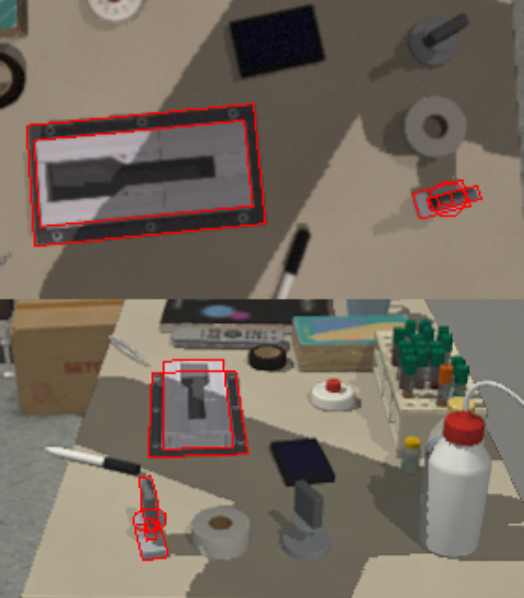

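The overlay matches both things. The rail is at about (492, 9), yaw 0.083. The T stud is at about (461.5, -292.6), yaw 0.25, and the tape roll close to it calls for a narrow jaw.

```bash
cat >> h.py <<'E'
def go(x,y,z,yaw,show=1):
    "turn (deg) and shift (m) in tool axes from the present pose to a TCP target, tool down"
    s=readout.state(); A=R.from_euler('xyz',s["tcp_rot"]); B=R.from_euler('xyz',[np.pi,0,yaw])
    print("to",(x,y,z,yaw),"turn",np.degrees((A.inv()*B).as_rotvec()).round(1).tolist(),"shift",(A.inv().apply(np.array([x,y,z])-s["eef_pos"])/1000).round(4).tolist())
E
python3 - <<'E'
from h import *
go(461.5,-292.6,140,.254+np.pi/2)
E
```

```text
to (461.5, -292.6, 140, 1.8247963267948966) turn [0.0, 0.0, -87.7] shift [0.3566, -0.211, 0.0746]
```

Emit:
move_arm(
  plan=[
    [[0,0,-88],[0.357,-0.211,0.074],-0.24],
    [[0,0,-88],[0.357,-0.211,0.074],-0.24],
    [[0,0,-88],[0.357,-0.211,0.074],-0.24],
    [[0,0,-88],[0.357,-0.211,0.074],-0.24],
    [[0,0,-88],[0.357,-0.211,0.074],-0.24],
  ],
)

```text
t: 1.52
eef_pos: [390.7, -369.9, 159.7]
tcp_rot: [3.141, 0.0, 1.238]
ft_force: [0.8, -1.1, -0.1]
opening: 0.529
grip_force: 0.0
```

Run:
```python
from h import *
go(461.5,-292.6,140,.254+np.pi/2)
```

```text
to (461.5, -292.6, 140, 1.8247963267948966) turn [0.0, 0.0, -33.6] shift [0.0962, 0.0417, 0.0197]
```

Emit:
move_arm(
  plan=[
    [[0,0,-34],[0.096,0.042,0.02],-0.24],
    [[0,0,-34],[0.096,0.042,0.02],-0.24],
    [[0,0,-34],[0.096,0.042,0.02],-0.24],
    [[0,0,-34],[0.096,0.042,0.02],-0.24],
    [[0,0,-34],[0.096,0.042,0.02],-0.24],
  ],
)

```text
t: 2.15
eef_pos: [460.9, -295.1, 139.9]
tcp_rot: [3.141, 0.0, 1.822]
ft_force: [-0.0, 0.7, 0.1]
opening: 0.383
grip_force: 0.0
```

Run:
```python
from h import *
go(461.5,-292.6,41,.254+np.pi/2)
p=eyes.read_camera("side"); i=p["img"][:,:,::-1]
t=at_z(p,[[386/1.5,392/1.5]],0); print("tape near edge",t,"edges",at_z(p,[[364/1.5,375/1.5],[410/1.5,372/1.5]],15))
cv2.imwrite("pics/s1.png",cv2.resize(i[100:300,150:400],None,fx=3,fy=3,interpolation=cv2.INTER_CUBIC))
```

```text
to (461.5, -292.6, 41, 1.8247963267948966) turn [0.0, 0.0, -0.2] shift [0.0023, 0.0012, 0.0989]
tape near edge [[ 535.41030294 -309.06316584    0.        ]] edges [[ 506.05602894 -292.69353263   15.        ]
 [ 566.62131482 -285.08630967   15.        ]]
```

View pics/s1.png

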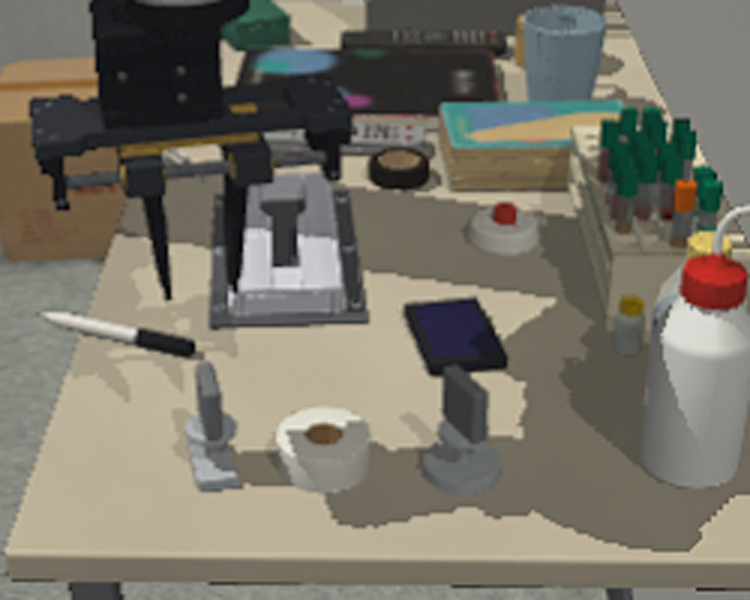

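The fingers straddle the T stud's tab (crop centre about (203,300), with the tab below at (207,400)), and the tape's edge clears them by about 15 mm. Descending.

Emit:
move_arm(
  plan=[
    [[0,0,0],[0.002,0.001,0.035],-0.24],
    [[0,0,0],[0.002,0.001,0.07],-0.24],
    [[0,0,0],[0.002,0.001,0.09],-0.24],
    [[0,0,0],[0.002,0.001,0.099],-0.24],
    [[0,0,0],[0.002,0.001,0.099],-0.4],
  ],
)

```text
t: 2.82
eef_pos: [461.3, -292.8, 40.7]
tcp_rot: [-3.141, -0.0, 1.824]
ft_force: [0.2, 0.7, -0.1]
opening: 0.327
grip_force: 0.0
```

Emit:
move_arm(
  plan=[
    [[0,0,0],[0,0,0],-0.6],
    [[0,0,0],[0,0,0],-0.8],
    [[0,0,0],[0,0,0],-1],
    [[0,0,0],[0,0,0],-1],
    [[0,0,0],[0,0,0],-1],
  ],
)

```text
t: 3.45
eef_pos: [461.8, -292.7, 41.4]
tcp_rot: [3.141, 0.001, 1.826]
ft_force: [-0.4, 0.1, 6.3]
opening: 0.126
grip_force: 30.0
```

```bash
cat > b.py <<'E'
from fit import *
import sys
P={c:eyes.read_camera(c) for c in("top","side")}
s=readout.state(); e=s["eef_pos"]; print(e.round(1),s["tcp_rot"].round(3),s["opening"],s["grip_force"])
yaw=s["tcp_rot"][2]-np.pi/2; q=(e[0],e[1],yaw); z=e[2]-float(sys.argv[1]); rail=(492.2,9,.083)
im=[over(P[c],PLATE,rail,0,over(P[c],STUD,q,z)) for c in P]
uv=[proj(P[c],[[q[0],q[1],40]])[0] for c in P]
cr=[i[int(np.clip(v-75,0,234)):,int(np.clip(u-65,0,382)):][:150,:130] for i,(u,v) in zip(im,uv)]
cv2.imwrite("pics/"+sys.argv[2],cv2.resize(np.hstack(cr),None,fx=3,fy=3,interpolation=cv2.INTER_CUBIC))
v=[]
for c in P:
    r=eyes.cut_out(P[c],"t_stud")
    for k in r[:2]: print(c,k["score"],k["mask"].sum(),(np.abs(sil(P[c],STUD,q,z)-k["mask"]).sum()/k["mask"].sum()).round(2))
E
python3 b.py 41 g1.png
```

```text
[ 461.8 -292.7   41.4] [3.141e+00 1.000e-03 1.826e+00] 0.11922643444591827 29.99145805835724
```

View pics/g1.png

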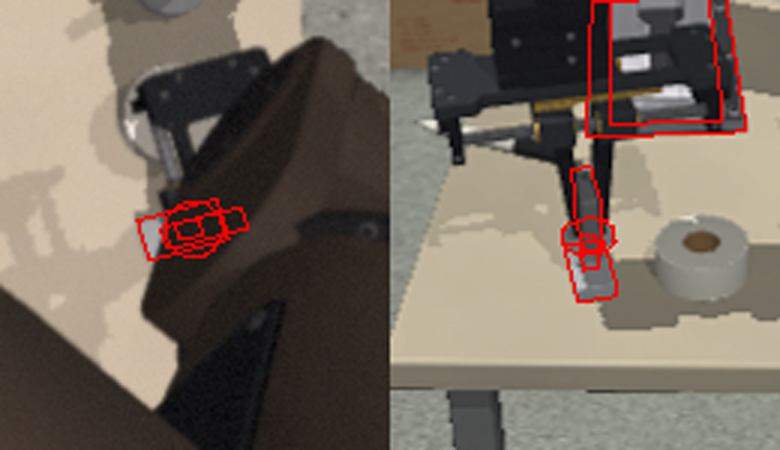

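Gripped: the opening of 0.119 is about 11–12 mm, matching the tab, and the side overlay sits on the stud. Lift and carry.

Emit:
move_arm(
  plan=[
    [[0,0,0],[0,0,-0.02],-1],
    [[0,0,0],[0,0,-0.05],-1],
    [[0,0,0],[0,0,-0.075],-1],
    [[0,0,0],[0,0,-0.075],-1],
  ],
)

```text
t: 4.15
eef_pos: [462.0, -292.9, 117.0]
tcp_rot: [3.14, 0.002, 1.826]
ft_force: [-0.2, 0.3, -1.8]
opening: 0.122
grip_force: 30.0
```

Run:
```python
from h import *
s=readout.state();print(s["opening"],s["ft_force"])
go(486.6,73.7,115,.083+np.pi/2)
```

```text
0.12162337087793798 [-0.23816223  0.25210231 -1.76952234]
to (486.6, 73.7, 115, 1.6537963267948965) turn [0.1, 0.1, 9.9] shift [0.3485, 0.1163, 0.0013]
```

Emit:
move_arm(
  plan=[
    [[0,0,1],[0.035,0.012,0],-1],
    [[0,0,3],[0.085,0.028,0],-1],
    [[0,0,5],[0.14,0.047,0],-1],
    [[0,0,7],[0.195,0.065,0],-1],
    [[0,0,8],[0.25,0.083,0],-1],
  ],
)

```text
t: 4.78
eef_pos: [478.2, -27.9, 114.6]
tcp_rot: [-3.14, -0.0, 1.685]
ft_force: [1.0, -0.2, -1.6]
opening: 0.126
grip_force: 30.0
```

Run:
```python
from h import *
go(486.6,73.7,115,.083+np.pi/2)
```

```text
to (486.6, 73.7, 115, 1.6537963267948965) turn [-0.1, -0.0, 1.8] shift [0.0999, 0.0199, -0.0004]
```

Emit:
move_arm(
  plan=[
    [[0,0,1],[0.045,0.009,0],-1],
    [[0,0,1.8],[0.08,0.016,0],-1],
    [[0,0,1.8],[0.097,0.02,0],-1],
    [[0,0,1.8],[0.097,0.02,0],-1],
    [[0,0,1.8],[0.097,0.02,0],-1],
  ],
)

```text
t: 5.4
eef_pos: [487.4, 68.1, 115.3]
tcp_rot: [-3.141, 0.0, 1.654]
ft_force: [0.5, -1.3, -1.0]
opening: 0.129
grip_force: 30.0
```

```bash
python3 b.py 41 g2.png
python3 - <<'E'
from h import *
go(486.6,73.7,115,.083+np.pi/2)
E
```

```text
[487.5  68.  115.6] [-3.141  0.     1.653] 0.12437109430299972 29.98682141304016
side 0.48 252 0.24
to (486.6, 73.7, 115, 1.6537963267948965) turn [-0.0, 0.0, -0.0] shift [0.0056, -0.0005, 0.0007]
```

View pics/g2.png

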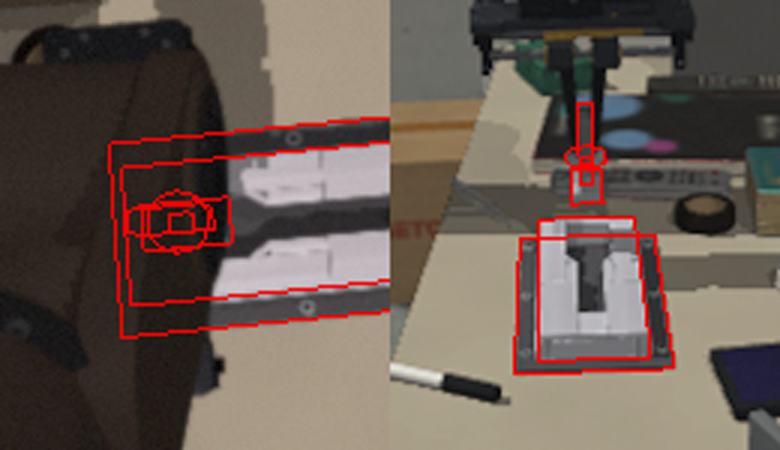

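The foot's outline fits the held stud and the rail overlay fits too. Move 6 mm along to the window centre and go down.

Emit:
move_arm(
  plan=[
    [[0,0,0],[0.0055,-0.0005,0],-1],
    [[0,0,0],[0.0055,-0.0005,0.02],-1],
    [[0,0,0],[0.0055,-0.0005,0.035],-1],
    [[0,0,0],[0.0055,-0.0005,0.043],-1],
    [[0,0,0],[0.0055,-0.0005,0.045],-1],
  ],
)

```text
t: 6.22
eef_pos: [486.4, 74.4, 70.3]
tcp_rot: [-3.141, 0.0, 1.655]
ft_force: [0.2, 0.0, -0.8]
opening: 0.123
grip_force: 30.0
```

Emit:
move_arm(
  plan=[
    [[0,0,0],[0,0,0.006],-1],
    [[0,0,0],[0,0,0.012],-1],
    [[0,0,0],[0,0,0.018],-1],
    [[0,0,0],[0,0,0.021],-1],
    [[0,0,0],[0,0,0.021],-1],
  ],
)

```text
t: 6.85
eef_pos: [486.5, 74.4, 49.5]
tcp_rot: [-3.141, 0.0, 1.655]
ft_force: [-0.2, -0.2, -2.1]
opening: 0.124
grip_force: 30.0
```

Run:
```python
from h import *
s=readout.state();print(s["ft_force"].round(1),s["moment"].round(2),s["opening"])
r=np.array([492.2,9]);c,S=np.cos(.083),np.sin(.083)
print("railframe",np.array([[c,S],[-S,c]])@(s["eef_pos"][:2]-r))
for y in(-57,): go(492.2-S*y,9+c*y,49,.083+np.pi/2)
```

```text
[-0.2 -0.2 -2.1] [-0.   -0.11 -0.04] 0.1243191321770922
railframe [-0.28985535 65.64196163]
to (np.float64(496.9255698942374), np.float64(-47.803776187632785), 49, 1.6537963267948965) turn [-0.0, 0.0, 0.0] shift [-0.1226, 0.0002, 0.0005]
```

In with no contact forces. Slide along the slot in stages.

Emit:
move_arm(
  plan=[
    [[0,0,0],[-0.008,0,0],-1],
    [[0,0,0],[-0.021,0,0],-1],
    [[0,0,0],[-0.034,0,0],-1],
    [[0,0,0],[-0.047,0,0],-1],
    [[0,0,0],[-0.055,0,0],-1],
  ],
)

```text
t: 7.48
eef_pos: [491.3, 18.5, 49.7]
tcp_rot: [3.141, 0.0, 1.654]
ft_force: [-0.6, 0.5, -1.6]
opening: 0.125
grip_force: 30.0
```

```bash
python3 - <<'E'
from h import *
s=readout.state();print(s["ft_force"].round(1),s["moment"].round(2),s["opening"])
S,c=np.sin(.083),np.cos(.083)
go(492.2+S*57,9-c*57,49,.083+np.pi/2)
E
python3 b.py 41 g3.png
```

```text
[-0.6  0.5 -1.6] [-0.03 -0.11 -0.02] 0.12467508855029373
to (np.float64(496.9255698942374), np.float64(-47.803776187632785), 49, 1.6537963267948965) turn [0.0, 0.0, -0.0] shift [-0.0665, 0.0001, 0.0007]
[491.3  18.7  49.7] [3.141 0.    1.653] 0.1205722003515646 29.986846446990967
```

View pics/g3.png

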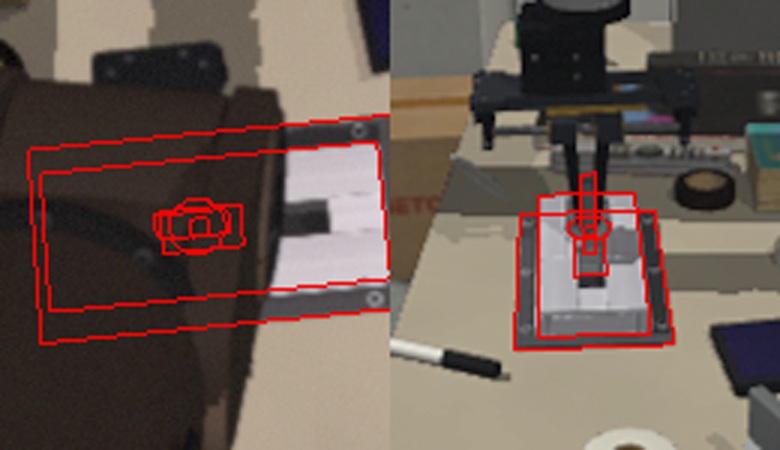

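The stud stands upright in the slot near crop (588,230), with its collar above the lips and no contact force. Continue to the lock point.

Emit:
move_arm(
  plan=[
    [[0,0,0],[-0.012,0,0],-1],
    [[0,0,0],[-0.028,0,0],-1],
    [[0,0,0],[-0.044,0,0],-1],
    [[0,0,0],[-0.058,0,0],-1],
    [[0,0,0],[-0.066,0,0],-1],
  ],
)

```text
t: 8.3
eef_pos: [496.7, -47.3, 49.7]
tcp_rot: [3.142, 0.0, 1.654]
ft_force: [0.1, -0.2, -2.2]
opening: 0.123
grip_force: 30.0
```

Emit:
move_arm(
  plan=[
    [[0,0,0],[0,0,0],-1],
    [[0,0,0],[0,0,0.001],-1],
    [[0,0,0],[0,0,0.002],-1],
  ],
)

```text
t: 8.68
eef_pos: [496.6, -45.8, 47.6]
tcp_rot: [-3.141, 0.0, 1.655]
ft_force: [-0.0, 0.0, -1.4]
opening: 0.124
grip_force: 30.0
```

Run:
```python
from h import *
s=readout.state();print(s["ft_force"].round(1),s["moment"].round(2),s["opening"],s["joints"].round(2))
S,c=np.sin(.083),np.cos(.083)
go(492.2+S*57,9-c*57,46,.083+np.pi/2)
```

```text
[-0.   0.  -1.4] [ 0.04 -0.1   0.05] 0.12444924417785942 [-0.22  0.57  2.02 -0.    0.55 -0.31]
to (np.float64(496.9255698942374), np.float64(-47.803776187632785), 46, 1.6537963267948965) turn [-0.0, 0.0, 0.1] shift [-0.0021, 0.0002, 0.0016]
```

Emit:
move_arm(
  plan=[
    [[0,0,8],[-0.002,0,0],-1],
    [[0,0,18],[-0.002,0,0],-1],
    [[0,0,27],[-0.002,0,0],-1],
    [[0,0,36],[-0.002,0,0],-1],
    [[0,0,45],[-0.002,0,0],-1],
  ],
)

```text
t: 9.3
eef_pos: [496.8, -47.8, 47.6]
tcp_rot: [-3.142, 0.0, 0.865]
ft_force: [0.4, 0.0, -1.2]
opening: 0.125
grip_force: 30.0
```

Emit:
move_arm(
  plan=[
    [[0,0,9],[0,0,0],-1],
    [[0,0,18],[0,0,0],-1],
    [[0,0,27],[0,0,0],-1],
    [[0,0,36],[0,0,0],-1],
    [[0,0,45],[0,0,0],-1],
  ],
)

```text
t: 9.93
eef_pos: [496.8, -47.8, 47.7]
tcp_rot: [3.142, 0.0, 0.079]
ft_force: [0.3, 0.4, -1.5]
opening: 0.123
grip_force: 30.0
```

Emit:
move_arm(
  plan=[
    [[0,0,0],[0,0,0.0],-1],
    [[0,0,0],[0,0,0.001],-1],
    [[0,0,0],[0,0,0.002],-1],
    [[0,0,0],[0,0,0.002],-1],
  ],
)

```text
t: 10.42
eef_pos: [496.8, -48.1, 45.6]
tcp_rot: [3.142, 0.0, 0.085]
ft_force: [-0.6, 0.9, -1.8]
opening: 0.126
grip_force: 30.0
```

Run:
```python
from h import *
s=readout.state();print(s["ft_force"].round(1),s["moment"].round(2),s["opening"],s["joints"].round(2))
S,c=np.sin(.083),np.cos(.083)
go(492.2+S*57,9-c*57,45,.083)
```

```text
[-0.6  0.9 -1.8] [ 0.1   0.03 -0.  ] 0.1261765844591375 [-0.23  0.57  2.02 -0.    0.55  1.26]
to (np.float64(496.9255698942374), np.float64(-47.803776187632785), 45, 0.083) turn [0.0, 0.0, 0.1] shift [0.0001, -0.0003, 0.0006]
```

Turned. Lower until the foot touches.

Emit:
move_arm(
  plan=[
    [[0,0,0],[0,0,0.0005],-1],
    [[0,0,0],[0,0,0.001],-1],
    [[0,0,0],[0,0,0.0015],-1],
    [[0,0,0],[0,0,0.0015],-1],
  ],
)

```text
t: 10.92
eef_pos: [496.9, -48.2, 45.3]
tcp_rot: [3.141, -0.001, 0.084]
ft_force: [-3.8, 1.2, 17.0]
opening: 0.122
grip_force: 30.0
```

Contact on the floor. Relieve it slightly, open and retreat.

Emit:
move_arm(
  plan=[
    [[0,0,0],[0,0,-0.0007],-1],
    [[0,0,0],[0,0,-0.0007],-0.6],
    [[0,0,0],[0,0,-0.0007],-0.3],
    [[0,0,0],[0,0,-0.0007],-0.2],
    [[0,0,0],[0,0,-0.0007],-0.2],
  ],
)

```text
t: 11.55
eef_pos: [496.9, -48.2, 44.8]
tcp_rot: [3.142, 0.0, 0.084]
ft_force: [0.6, -0.9, -0.0]
opening: 0.394
grip_force: 0.0
```

Emit:
move_arm(
  plan=[
    [[0,0,0],[0,0,-0.02],-0.2],
    [[0,0,0],[0,0,-0.06],-0.2],
    [[0,0,0],[0,0,-0.11],-0.2],
    [[0,0,0],[0,0,-0.15],-0.2],
  ],
)

```text
t: 12.05
eef_pos: [496.8, -48.2, 196.8]
tcp_rot: [3.141, -0.001, 0.084]
ft_force: [-0.4, -0.6, -0.4]
opening: 0.399
grip_force: 0.0
```

Emit:
move_arm(
  plan=[
    [[0,0,0],[-0.02,0.06,-0.02],-0.2],
    [[0,0,0],[-0.02,0.12,-0.02],-0.2],
    [[0,0,0],[-0.02,0.18,-0.02],-0.2],
    [[0,0,0],[-0.02,0.23,-0.02],-0.2],
    [[0,0,0],[-0.02,0.23,-0.02],-0.2],
  ],
)

```text
t: 12.68
eef_pos: [495.9, -281.9, 214.3]
tcp_rot: [3.141, 0.0, 0.08]
ft_force: [1.3, 0.2, -0.0]
opening: 0.401
grip_force: 0.0
```

Run:
```python
from fit import *
q=(496.9,-48.2,.084-np.pi/2); im=[]
for c in("top","side"):
    p=eyes.read_camera(c); u,v=proj(p,[[q[0],q[1],40]])[0].astype(int)
    raw=p["img"][:,:,::-1]; f=lambda i:i[max(v-50,0):v+50,u-65:u+65]
    im.append(np.hstack([f(raw),f(over(p,STUD,q,4))]))
cv2.imwrite("pics/end.png",cv2.resize(np.vstack(im),None,fx=3,fy=3,interpolation=cv2.INTER_CUBIC))
```

```text
(no output)
```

View pics/end.png

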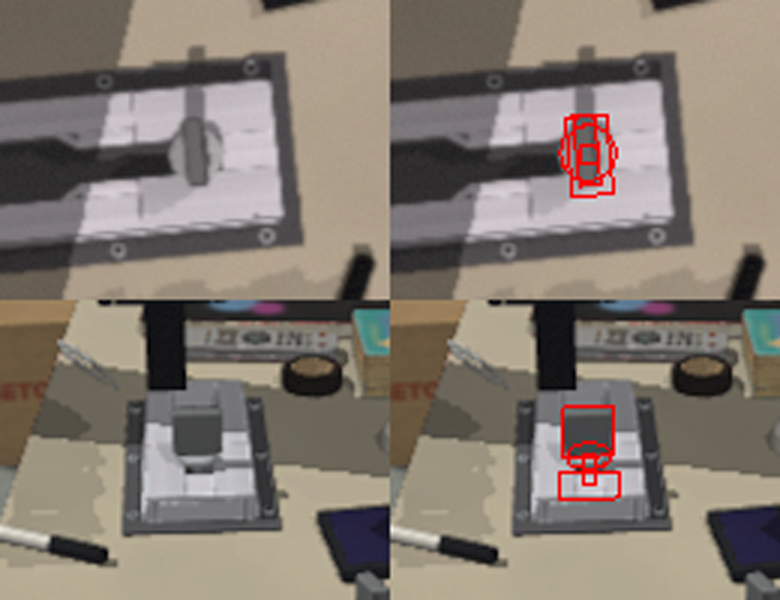

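The stud stands upright with its tab and foot across the rail in the far pocket. The collar is at crop (195,155), the overlay matches, and the disc stud was not touched.

```bash
python3 -c "
from h import *
print(env.job_done())"
```

```text
the job is handed in; nothing more can be done
None
```

The T stud is locked crosswise in the rail's far pocket, upright and released. The disc stud was left untouched, and the job was handed in at about 13 s of the 50 s allowed; no verdict was returned.

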